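# Take the battery cover off the workshop radio

## Task

The workshop radio lies face down for a change of cells. Press the snap tab of its battery cover inward just hard enough to free its hooks (forced, the tab breaks), and keep it pressed while you lift that edge until the hooks stand clear on top of the case wall. Then take the cover by its ridge, draw the lugs at its other edge out from under the case without prying, lift it off and set it down, ridge up, in the middle of the cutting mat without dropping it. Leave the brush and the bamboo handle on the mat and the two new cells by the radio where they are.

Things in the scene. Friction and masses are not known exactly. Their poses are not given: they have to be found in the camera images.
- radio: Dark grey radio with black rubber corners, fixed, lying face down, back up: 180 mm (its x) by 250 mm (its y), 100 mm high. Origin at the middle of its underside, on the bench; z up. Its bottom face at x = -90 mm holds the tab; at x = +90 mm a carrying handle reaches out to +122 mm, 50 mm up. Case rigid.
- notch (a point): Middle of the cut-out in the radio's bottom face, 88.5 mm above the bench, x = -90 mm; radio's axes. The cut-out is open to the top, 84 mm wide in y down to this height (the wall's top here); its middle 60 mm goes down to 72 mm above the bench, so a closed hand can follow the tab in.
- snap_tab: Snap tab on the cover: grey ribbed thumb pad 36 mm wide (y), 20 mm high, in the notch. Origin at the middle of its outer face; shut: x = -88, y = 0, z = 86 mm in the radio's frame. Cover's axes. It springs straight in along +x, up to 6.5 mm, pushing back 1.6 N at first touch plus 3.2 N per mm. Above 16 N it breaks. No ledge: a finger pressing it drags it up by friction (0.5 or more).
- hooks (a point): Bottom of the two hooks beside the tab's pad (y = +/-36 mm), 5.5 mm below its middle. Shut, they stand 2.5 mm under keepers in the case wall: free when the tab is 2.5 to 3 mm in (10 to 11 N), after the cover's 0.5 mm of play is taken up. Raised 8 mm they clear the wall; let go there, they rest on it and the edge stays up, cover tilted 0.1 rad. About 2 N up is enough; 5 N or more means still hooked.
- cover: Loose battery cover, 70 to 130 g: grey plate 74 mm (x) by 130 mm (y) by 3 mm, flush in the radio's back. Axes as the radio's when shut: +x from tab edge to lug edge, z up. Origin = point cover_ridge. Pushing, prying or pulling it against the case above 30 N breaks it. The tab's foot is 32.5 mm below the ridge's middle; laid on the flat it slopes about 0.2 rad, ridge's middle 24 mm up.
- cover_ridge (a point): Middle of the straight grip ridge on the cover: 44 mm long (x), 13 mm thick (y), 17 mm high; 8.5 mm above the plate and below the ridge's top. Shut: x = -45, y = 0, z = 108.5 mm in the radio's frame.
- lug_edge (a point): Underside of the plate at the middle of its lug edge (+x end), about which the cover turns. Two lugs here (y = +/-36 mm) reach 5 mm under the case's rim: with the hooks up, move the cover 7 to 10 mm towards its -x to draw them out, then lift.
- mat: Cream cutting mat with a grey 20 mm grid, fixed flat on the bench: 260 mm (x) by 360 mm (y), 4 mm thick. Origin at the middle of its underside. A brush and a bamboo handle lie on it near y = +/-150 mm; its middle is free.
- brush: Paste brush, 170 mm long, lying on the mat near its +y edge; bystander.
- handle_blank: Bamboo handle blank, 130 mm long, 18 mm thick, lying on the mat near its -y edge; bystander.
- cell0: New battery cell standing on the bench by the radio's handle, 26 mm across, 50 mm high; bystander.
- cell1: The other new cell beside it, the same size; bystander.
Mind the look-alikes: they are no part of the job. What is meant by the cover is not pink or yellow, and is the larger of those in its own colour.

How it is judged (in metres and radians):
On the way, in this order (a step that is already met when the one before it is completed fails the run):
1. the tab edge of the cover is lifted with its hooks above the case wall (tab risen 7 mm or more) (z of snap_tab in the frame of radio above 0.093 m), for 0.2 s.
2. the cover is held clear of the radio, its ridge's middle 25 mm or more above where it sat (z of cover in the frame of radio above 0.1335 m and contact force between cover and radio below 0.05 N and contact force between the fingers and cover above 0.5 N), for 0.2 s.
3. the cover touches the mat while the fingers still hold it (contact force between cover and mat above 0.1 N and contact force between the fingers and cover above 0.3 N), for 0.03 s.
At the end, for the whole second after the job is handed in: The cover lies at rest on the cutting mat, ridge up (sloping less than 0.35 rad), its ridge's middle within 75 mm (x) and 95 mm (y) of the mat's middle and less than 42 mm above the bench, let go (x of cover in the frame of mat between -0.075 and 0.075 m and y of cover in the frame of mat between -0.095 and 0.095 m and z of cover in the frame of mat below 0.042 m and angle between cover's own z axis and vertical below 0.35 rad and contact force between cover and mat above 0.2 N and linear speed of cover below 0.02 m/s); the robot touches nothing.
It fails at once if the snap tab is pressed with more than 16 N and breaks (contact force between any of the fingers, the arm and snap_tab above 16 N).
It fails at once if the cover is pried or pulled against the case with more than 30 N (contact force between cover and radio above 30 N).
It fails at once if the brush, the bamboo handle or a cell is moved by more than 30 mm (distance of any of brush, handle_blank, cell0, cell1 from where it was at the start of the episode above 0.03 m).
It also fails if it takes over 64 s, if anything falls off the work surface, if the arm or the gripper's body presses on something with over 40 N, if the wrist force passes 120 N, or if a joint passes its speed limit or range.

## Robot

A 6-joint arm with a two-finger parallel gripper is mounted at the origin on the work surface. World frame = base frame: x ahead of the robot, y to its left, z up, the work surface at z = 0. Lengths are in mm, angles in rad, forces in N, time in s.
With the tool pointing down it reaches from about 275 to 1000 mm from the base axis. Payload 8.4 kg.
Tool frame: the origin (TCP) lies between the finger pads; the fingertips stand 22 mm ahead of it and the grasp point (between the pads) lies 3 mm ahead of it; z points along the fingers, y is the line along which they close (so a half turn about z gives the same grasp; the last joint's range is limited). The gripper opens to 85 mm and grips with 20 to 120 N. Pads are 22 mm wide; open, the fingers measure 114 mm over their backs; the gripper's body (76 mm by 85 mm) begins 54 mm behind the grasp point. The pads swing forward as they close: fully open they stand 13 mm farther back than shut.
Start: joints at [1.283, 0.353, 1.633, -0, 1.155, -0.002], TCP at [176.202, 599.651, 253.281] pointing down, gripper open.
Joint ranges: [-2.63, 2.63], [-0.92, 2.1], [0.06, 2.66], [-1.3, 4.44], [0, 2.69], [-3.02, 3.02]. Speed limits (rad/s): [2.22, 2.22, 2.79, 3.14, 3.14, 3.14].

## Interface

Orientations are given as [roll, pitch, yaw] about the fixed x, y, z axes, in that order (R = Rz(yaw) Ry(pitch) Rx(roll)).
In Python, from rig import r, grab_frame gives the robot as it stands.
- The arm moves only by the shell command python3 -m inch 'ROWS' [FORCE]. ROWS is JSON, a list of rows, each a list of 7 numbers: the turn, a rotation vector about the tool's x, y, z as a fraction of full scale, then the shift along the tool's x, y, z as a fraction of full scale, then the closure, from 0 (fully open) to 1 (shut). In form: [[rx, ry, rz, dx, dy, dz, fingers], ...]. A call has 1 to 8 rows; each row shifts and turns the commanded pose from where the row before left it, along the tool's axes as they then stand; what a row does not reach is not made up. Full scale, the value 1, is 2.5 cm for a shift and pi rad for a turn. A row lasts 1/12 s, in which the tool goes at most 41.7 mm and 7.16 degrees, less where a joint would pass 70% of its speed; a pose out of reach is approached as far as the arm can. A call with a number of a shift or a turn outside -1 to 1 is refused whole. A call with a gripper value outside its range is refused whole. The fingers move at their own pace and stop on an object; FORCE is the grip in N (left out, the last holds). Time passes only in rows, so rows that do not move let the fingers close. It gives the time, the measured TCP pose, the force, the opening and the grip force at its end, in the units of the state.
- r.sense(): the state, without advancing time (a new reading comes with each control period).
- grab_frame(name): name is "side" or "top"; returns a dict with "pixels" (420x560x3 uint8, red, green, blue), "z_map" (420x560 float32, mm along the optical axis (not along the pixel's ray), 0 where there is no reading), "vertical_fov" (degrees; the focal length in pixels is half the picture's height over the tangent of half this angle, whatever the lens; pixels are square), "cx", "cy" (the principal point, pixels), "dist" ([k1, k2, p1, p2, k3] as OpenCV has them; the pictures are not rectified), "cam_to_world" (4x4, takes a point from camera to world coordinates). Camera axes: x right, y down, z forward; pixel columns grow to the right and rows downward; lengths in mm; the calibration is good to about 2 mm. A picture is of the moment at which its call begins.
- r.sign_off(): hands the job in; it is judged then, once.
The state is a dict: "clock": time; "qpos": joint angles; "qvel": joint speeds; "joint_efforts": joint torques, N m; "eef_pos": TCP position; "tcp_rot": TCP orientation; "contact_force": force on the tool from outside, world axes, zero at the start; "wrist_torque": the same for the moment, N m; "opening": opening from 0.0 (shut) to 1.0 (fully open); "grasp_force": force on a finger pad.
Only numpy, scipy, OpenCV 4.12 (cv2) and the standard library are available. Lean on these libraries where they do the work, as an engineer would, in place of code of your own. Each camera call takes 0.05 s, during which the arm holds its last target. There are 200 camera calls.

## Working session

There is one attempt and no reset: what is moved stays moved. The work goes in short steps, Python scripts to look and compute and a shell command to move; the robot and the scene stay as the last step left them, time stands still between calls to the robot, and variables do not carry over. Pictures are saved under pics/ and viewed, at most 10 in all, crops included, and the job is handed in when it is done.

```bash
mkdir -p pics; ls
cat > h.py <<'E'
import numpy as np, cv2
from rig import r, grab_frame
from scipy.spatial.transform import Rotation as R
def K(f):
    h=f["pixels"].shape[0]; F=h/2/np.tan(np.radians(f["vertical_fov"])/2)
    return np.array([[F,0,f["cx"]],[0,F,f["cy"]],[0,0,1.]])
def cloud(f):
    h,w=f["z_map"].shape; u,v=np.meshgrid(np.arange(w),np.arange(h))
    p=cv2.undistortPoints(np.stack([u,v],-1).reshape(-1,1,2).astype(np.float64),K(f),np.array(f["dist"],float)).reshape(h,w,2)
    z=f["z_map"].astype(float); P=np.dstack([p[...,0]*z,p[...,1]*z,z]); T=np.array(f["cam_to_world"])
    return P@T[:3,:3].T+T[:3,3]
E
python3 - <<'E'
from h import *
ims=[]
for n in("side","top"):
    f=grab_frame(n); np.savez("f_"+n,**f); print(n,f["vertical_fov"],np.round(f["cam_to_world"],2).tolist())
    cv2.imwrite(f"pics/{n}0.png",f["pixels"][...,::-1])
s=r.sense();print(s)
E
```

```text
pics
side 44.28647378217596 [[0.94, -0.19, 0.29, 133.4], [-0.34, -0.51, 0.79, -1023.87], [-0.01, -0.84, -0.54, 767.51], [0.0, 0.0, 0.0, 1.0]]
top 56.37636769692537 [[0.01, -0.99, 0.16, 330.77], [-1.0, -0.01, 0.01, -77.25], [-0.01, -0.16, -0.99, 1067.88], [0.0, 0.0, 0.0, 1.0]]
{'clock': 0.1, 'qpos': array([ 1.28259454e+00,  3.53589155e-01,  1.63405098e+00, -3.70623737e-05,
        1.15515938e+00, -2.38210477e-03]), 'qvel': array([ 1.43195616e-03,  3.55750856e-04, -3.37726666e-03, -5.10746162e-05,
        3.85511000e-05,  8.94227540e-04]), 'joint_efforts': array([ 3.65737988e-04, -6.06362128e+01, -3.42821503e+01,  1.49622388e-04,
        4.00917386e-03, -3.90085779e-05]), 'eef_pos': array([176.1059932 , 599.27774092, 252.63406907]), 'tcp_rot': array([-3.14038572e+00,  3.10138196e-05,  2.85578797e+00]), 'contact_force': array([-0.25185909,  0.13888673,  0.11107692]), 'wrist_torque': array([ 0.02395665,  0.01405819, -0.00811132]), 'grasp_force': 0.0, 'opening': 0.9998389887466795}
```

View pics/side0.png

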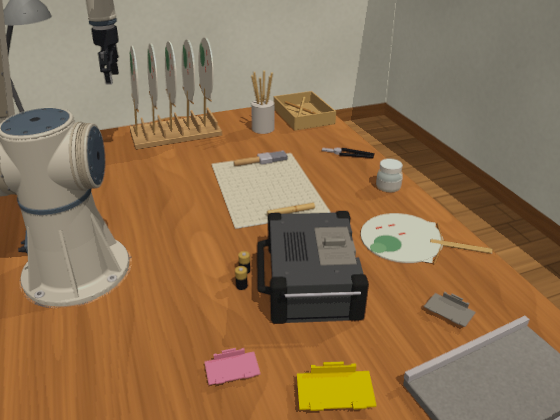

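View pics/top0.png

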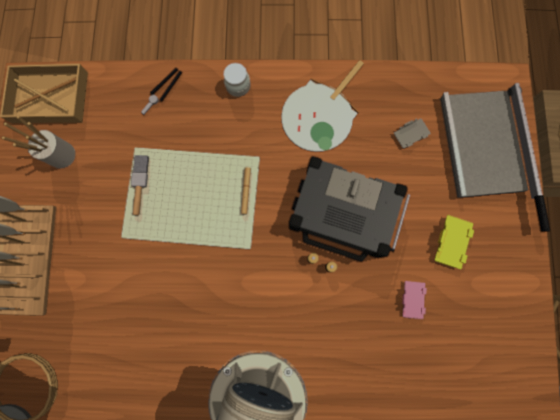

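The side view shows the radio at about (315,265), with the real cover on its back at (335,245). In the top view the radio is at (350,207), the ridge at (355,187) and the mat at (192,198). The tab edge faces away from the robot, and the cells are at (313,259) and (332,267).

Run:
```python
from h import *
for n in("top","side"):
    f=dict(np.load(f"f_{n}.npz")); P=cloud(f); im=f["pixels"].astype(int); z=P[...,2]
    def rect(m,name):
        m=m.astype(np.uint8); k,l,st,c=cv2.connectedComponentsWithStats(m); 
        i=1+np.argmax(st[1:,4]); p=P[l==i]; (c,s,a)=cv2.minAreaRect(p[:,:2].astype(np.float32)); print(n,name,len(p),np.round(c,1),np.round(s,1),round(a,1),"z",np.round(np.median(p[:,2]),1), "box",np.round(cv2.boxPoints((c,s,a)),0).tolist())
        return l==i
    reg=(P[...,0]>350)&(P[...,0]<750)&(P[...,1]<-50)&(P[...,1]>-400)
    rect(reg&(z>93)&(z<130),"radioTop")
    rect(reg&(z>108)&(z<125),"ridge")
    g=im.sum(-1)
    rm=reg&(z>93)&(z<106)
    print(np.percentile(g[rm],[5,25,50,75,90,97]))
    rect(rm&(g>np.percentile(g[rm],50)*1.45),"cover")
    hsv=cv2.cvtColor(f["pixels"],cv2.COLOR_RGB2HSV)
    rect((hsv[...,1]<110)&(hsv[...,2]>110)&(z<14)&(z>-5)&(P[...,1]>-150)&(P[...,1]<400)&(P[...,0]>300)&(P[...,0]<800),"mat")
    # zoom crop
    c=f["pixels"][140:280,270:430] if n=="top" else f["pixels"][190:340,230:390]
    cv2.imwrite(f"pics/{n}_crop.png",cv2.resize(c[...,::-1],None,fx=2.5,fy=2.5,interpolation=cv2.INTER_CUBIC) )
a=cv2.imread("pics/top_crop.png");b=cv2.imread("pics/side_crop.png")
H=max(a.shape[0],b.shape[0]); pad=lambda q:cv2.copyMakeBorder(q,0,H-q.shape[0],0,0,0)
o=np.hstack([pad(a),pad(b)]); o=cv2.convertScaleAbs(o,alpha=1.6); cv2.imwrite("pics/crops.png",o[:600,:800])
```

```text
top radioTop 7131 [ 501.7 -229.4] [268.1 191.4] 72.3 z 98.8 box [[370.0, -328.0], [552.0, -386.0], [634.0, -131.0], [451.0, -73.0]]
top ridge 92 [ 544.  -240.6] [13.2 42.7] 72.2 z 114.9 box [[522.0, -240.0], [562.0, -253.0], [566.0, -241.0], [526.0, -228.0]]
[ 73. 190. 210. 232. 340. 352.]
top cover 1227 [ 547.7 -242.6] [127.3  77.2] 71.4 z 98.5 box [[491.0, -291.0], [564.0, -315.0], [605.0, -195.0], [531.0, -170.0]]
top mat 10905 [541.8 197.5] [364.5 264.4] 85.7 z 2.6 box [[396.0, 26.0], [660.0, 6.0], [687.0, 369.0], [424.0, 389.0]]
side radioTop 6498 [ 499.4 -230.1] [261.2 192.6] 71.9 z 100.0 box [[367.0, -324.0], [550.0, -384.0], [631.0, -136.0], [448.0, -76.0]]
side ridge 116 [ 540.8 -243.8] [13.6 42.5] 67.5 z 114.7 box [[519.0, -242.0], [558.0, -258.0], [563.0, -246.0], [524.0, -229.0]]
[ 99. 202. 215. 218. 359. 363.]
side cover 1102 [ 545.9 -242.8] [140.   79.3] 71.5 z 100.1 box [[486.0, -297.0], [561.0, -322.0], [606.0, -189.0], [530.0, -164.0]]
side mat 5069 [540.3 200. ] [379.1 266.2] 85.4 z 2.9 box [[392.0, 22.0], [658.0, 0.0], [688.0, 378.0], [423.0, 400.0]]
```

View pics/crops.png

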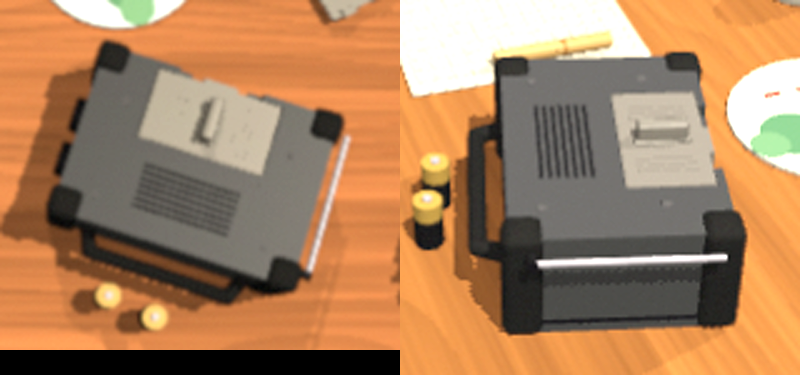

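```bash
cat >> h.py <<'E'
C=np.array([500.5,-229.7]); YAW=np.radians(162.1)
def rad2w(x,y): 
    c,s=np.cos(YAW),np.sin(YAW); return C+[c*x-s*y,s*x+c*y]
def need(t,yaw=YAW):
    s=r.sense(); Rm=R.from_euler('xyz',s['tcp_rot'])
    d=Rm.inv().apply(np.array(t)-s['eef_pos'])/25
    e=(Rm.inv()*R.from_euler('xyz',[np.pi,0,yaw])).as_rotvec()/np.pi
    print("t",s['clock'],"shift/25",np.round(d,3),"rot/pi",np.round(e,4)); return d
E
python3 - <<'E'
from h import *
f=dict(np.load("f_top.npz")); P=cloud(f)
s=r.sense(); a=s['eef_pos'][:2]; b=rad2w(-116,0); print(b)
d=b-a; L=np.linalg.norm(d); d/=L
q=P[...,:2]-a; al=q@d; pe=abs(q[...,0]*d[1]-q[...,1]*d[0])
for lo in range(-80,1000,90):
    m=(al>lo)&(al<lo+90)&(pe<90); print(lo,m.sum(), np.round(np.percentile(P[m][:,2],99),0) if m.any() else '')
need([*b,253])
E
```

```text
[ 610.88495085 -265.35336766]
-80 2079 33.0
10 2336 142.0
100 2156 3.0
190 2184 3.0
280 2169 3.0
370 2169 5.0
460 2148 7.0
550 2151 9.0
640 2127 22.0
730 2253 103.0
820 2130 114.0
910 1644 116.0
t 0.1 shift/25 [-2.6436e+01 -2.8279e+01  2.0000e-02] rot/pi [-0.0004  0.      0.0085]
```

```bash
python3 -m inch '[[0,0,0.0085,-0.5,-0.53,0,1],[0,0,0,-0.93,-1,0,1],[0,0,0,-0.93,-1,0,1],[0,0,0,-0.93,-1,0,1],[0,0,0,-0.93,-1,0,1],[0,0,0,-0.93,-1,0,1],[0,0,0,-0.93,-1,0,1],[0,0,0,-0.93,-1,0,1]]' 30
python3 -m inch '[[0,0,0,-0.93,-1,0,1],[0,0,0,-0.93,-1,0,1],[0,0,0,-0.93,-1,0,1],[0,0,0,-0.93,-1,0,1],[0,0,0,-0.93,-1,0,1],[0,0,0,-0.93,-1,0,1],[0,0,0,-0.93,-1,0,1],[0,0,0,-0.93,-1,0,1]]'
python3 -m inch '[[0,0,0,-0.93,-1,0,1],[0,0,0,-0.93,-1,0,1],[0,0,0,-0.93,-1,0,1],[0,0,0,-0.93,-1,0,1],[0,0,0,-0.93,-1,0,1],[0,0,0,-0.93,-1,0,1],[0,0,0,-0.93,-1,0,1],[0,0,0,0,0,0,1]]'
python3 - <<'E'
from h import *
need([*rad2w(-116,0),160]); print(r.sense()['contact_force'])
E
```

```text
clock: 0.77
eef_pos: [285.7, 365.2, 253.0]
tcp_rot: [-3.141, -0.0, 2.829]
contact_force: [-0.1, -0.2, 0.2]
opening: -0.0
grasp_force: 0.0
clock: 1.43
eef_pos: [401.2, 117.6, 253.3]
tcp_rot: [3.142, -0.0, 2.829]
contact_force: [0.7, 0.1, 0.1]
opening: 0.003
grasp_force: 0.0
clock: 2.1
eef_pos: [504.3, -101.7, 253.2]
tcp_rot: [-3.14, 0.002, 2.827]
contact_force: [-0.9, 0.5, 0.2]
opening: 0.002
grasp_force: 0.0
t 2.1 shift/25 [-6.073 -4.898  3.75 ] rot/pi [-0.0004  0.0007 -0.0008]
[-0.8745573   0.54595666  0.2197088 ]
```

```bash
python3 -m inch '[[0,0,0,-1,-0.81,0,1],[0,0,0,-1,-0.81,0,1],[0,0,0,-1,-0.81,0,1],[0,0,0,-1,-0.81,0,1],[0,0,0,-1,-0.81,0,1],[0,0,0,-1,-0.81,0,1],[0,0,0,-0.07,-0.04,0,1],[0,0,0,0,0,0,1]]'
python3 -m inch '[[0,0,0,0,0,1,1],[0,0,0,0,0,1,1],[0,0,0,0,0,1,1],[0,0,0,0,0,0.7,1],[0,0,0,0,0,0,1],[0,0,0,0,0,0,1]]'
python3 - <<'E'
from h import *
f=grab_frame("side");o=f["pixels"][200:300,290:400][...,::-1]
g=grab_frame("top")["pixels"][140:240,290:420][...,::-1]
np.savez("f_side2",**f)
o=cv2.resize(o,(480,436),interpolation=cv2.INTER_CUBIC);g=cv2.resize(g,(320,246));g=cv2.copyMakeBorder(g,0,190,0,0,0)
cv2.imwrite("pics/p2.png",cv2.convertScaleAbs(np.hstack([o,g]),alpha=1.5))
need([*rad2w(-116,0),102]); print(r.sense()['contact_force'])
E
```

```text
clock: 2.77
eef_pos: [609.0, -261.4, 252.3]
tcp_rot: [3.141, -0.001, 2.827]
contact_force: [-0.6, -0.4, -0.1]
opening: -0.002
grasp_force: 0.0
clock: 3.27
eef_pos: [607.8, -259.1, 160.3]
tcp_rot: [3.141, -0.003, 2.83]
contact_force: [-0.4, -0.0, 0.0]
opening: 0.001
grasp_force: 0.0
t 3.3667 shift/25 [-0.121 -0.182  2.412] rot/pi [-0.      0.0005  0.0001]
[0.08851903 0.30658857 0.60368207]
```

View pics/p2.png

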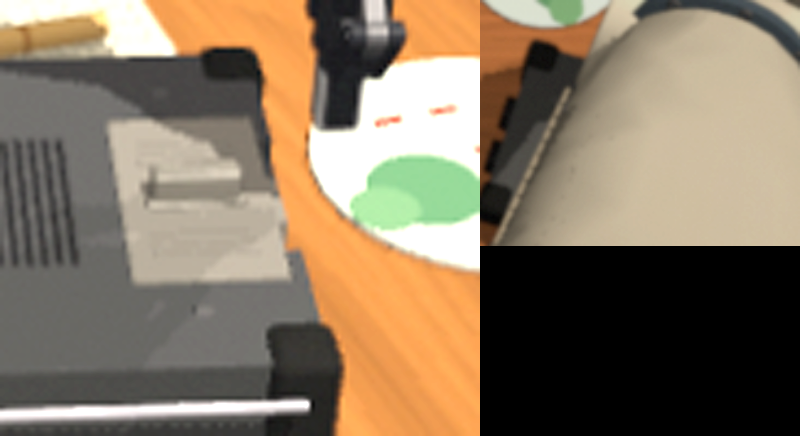

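The side crop shows the closed fingertips, at about (335,125) in the crop, just beyond the tab edge and level with its notch. Next I go down beside the tab.

```bash
python3 -m inch '[[0,0,0,-0.1,-0.18,0.6,1],[0,0,0,0,0,0.8,1],[0,0,0,0,0,0.7,1],[0,0,0,0,0,0.31,1],[0,0,0,0,0,0,1],[0,0,0,0,0,0,1]]'
python3 -m inch '[[0,0,0,0.16,0,0,1],[0,0,0,0.12,0,0,1],[0,0,0,0.08,0,0,1],[0,0,0,0,0,0,1]]'
python3 - <<'E'
from h import *
need([*rad2w(-99,0),102]); s=r.sense(); print(s['eef_pos'],R.from_euler('z',-YAW).apply(s['contact_force']))
E
```

```text
clock: 3.87
eef_pos: [610.0, -265.6, 100.8]
tcp_rot: [-3.142, 0.0, 2.829]
contact_force: [-0.8, -0.1, -0.1]
opening: -0.002
grasp_force: 0.0
clock: 4.2
eef_pos: [601.0, -262.6, 101.3]
tcp_rot: [-3.142, 0.001, 2.829]
contact_force: [-0.2, 0.2, 0.0]
opening: -0.003
grasp_force: 0.0
t 4.2 shift/25 [ 0.27   0.018 -0.029] rot/pi [-0.      0.0002 -0.    ]
[ 601.00032473 -262.6349162   101.26675947] [ 0.21434536 -0.1167483   0.04789507]
```

```bash
python3 -m inch '[[0,0,0,0.06,0,0,1],[0,0,0,0.06,0,0,1],[0,0,0,0,0,0,1],[0,0,0,0,0,0,1]]'; python3 -m inch '[[0,0,0,0.06,0,0,1],[0,0,0,0,0,0,1],[0,0,0,0,0,0,1]]'
```

```text
clock: 4.53
eef_pos: [598.4, -261.8, 100.6]
tcp_rot: [-3.142, 0.0, 2.829]
contact_force: [-0.6, -0.8, 1.0]
opening: -0.003
grasp_force: 0.0
clock: 4.78
eef_pos: [596.9, -261.3, 100.5]
tcp_rot: [3.142, -0.0, 2.829]
contact_force: [-0.7, 0.6, 0.6]
opening: 0.003
grasp_force: 0.0
```

```bash
python3 -m inch '[[0,0,0,0.05,0,0,1],[0,0,0,0,0,0,1],[0,0,0,0,0,0,1]]'
```

```text
clock: 5.03
eef_pos: [595.7, -260.9, 100.5]
tcp_rot: [-3.142, -0.0, 2.829]
contact_force: [-1.2, -0.3, 0.4]
opening: -0.003
grasp_force: 0.0
```

```bash
python3 -m inch '[[0,0,0,0.04,0,0,1],[0,0,0,0,0,0,1],[0,0,0,0,0,0,1]]'
```

```text
clock: 5.28
eef_pos: [594.8, -260.6, 100.6]
tcp_rot: [-3.142, 0.0, 2.829]
contact_force: [-1.0, 0.5, 0.7]
opening: -0.003
grasp_force: 0.0
```

```bash
python3 -m inch '[[0,0,0,0.04,0,0,1],[0,0,0,0,0,0,1],[0,0,0,0,0,0,1]]'
```

```text
clock: 5.53
eef_pos: [594.1, -260.4, 100.6]
tcp_rot: [-3.142, 0.0, 2.829]
contact_force: [0.9, -0.3, -0.2]
opening: 0.0
grasp_force: 0.4
```

```bash
python3 -m inch '[[0,0,0,0.04,0,0,1],[0,0,0,0,0,0,1],[0,0,0,0,0,0,1]]'
```

```text
clock: 5.78
eef_pos: [593.5, -260.2, 100.7]
tcp_rot: [-3.142, 0.001, 2.829]
contact_force: [4.3, -0.8, -0.9]
opening: 0.003
grasp_force: 1.7
```

```bash
python3 -m inch '[[0,0,0,0.04,0,0,1],[0,0,0,0,0,0,1],[0,0,0,0,0,0,1]]'
```

```text
clock: 6.03
eef_pos: [592.9, -260.0, 100.9]
tcp_rot: [-3.141, 0.002, 2.829]
contact_force: [5.9, -1.2, 0.2]
opening: -0.001
grasp_force: 2.7
```

```bash
python3 -m inch '[[0,0,0,0.04,0,0,1],[0,0,0,0,0,0,1],[0,0,0,0,0,0,1]]'
```

```text
clock: 6.28
eef_pos: [592.4, -259.9, 101.1]
tcp_rot: [-3.141, 0.003, 2.829]
contact_force: [6.1, -1.5, -1.4]
opening: -0.0
grasp_force: 3.4
```

```bash
python3 -m inch '[[0,0,0,0.05,0,0,1],[0,0,0,0,0,0,1],[0,0,0,0,0,0,1]]'
```

```text
clock: 6.53
eef_pos: [591.9, -259.7, 101.3]
tcp_rot: [-3.141, 0.005, 2.829]
contact_force: [7.8, -1.9, -2.2]
opening: 0.005
grasp_force: 4.4
```

```bash
python3 -m inch '[[0,0,0,0.04,0,0,1],[0,0,0,0,0,0,1],[0,0,0,0,0,0,1]]'
```

```text
clock: 6.78
eef_pos: [591.4, -259.6, 101.5]
tcp_rot: [-3.141, 0.006, 2.829]
contact_force: [10.0, -3.4, -1.4]
opening: -0.001
grasp_force: 5.1
```

```bash
python3 -m inch '[[0,0,0,0.035,0,0,1],[0,0,0,0,0,0,1],[0,0,0,0,0,0,1]]'
```

```text
clock: 7.03
eef_pos: [591.0, -259.5, 101.7]
tcp_rot: [-3.141, 0.007, 2.829]
contact_force: [10.8, -3.1, -2.3]
opening: -0.001
grasp_force: 5.7
```

```bash
python3 -m inch '[[0,0,0,0,0,-0.06,1],[0,0,0,0,0,0,1],[0,0,0,0,0,0,1]]'
```

```text
clock: 7.28
eef_pos: [591.2, -259.5, 103.3]
tcp_rot: [-3.141, 0.007, 2.829]
contact_force: [11.6, -3.0, -2.5]
opening: 0.004
grasp_force: 5.8
```

```bash
python3 -m inch '[[0,0,0,-0.005,0,-0.08,1],[0,0,0,0,0,0,1],[0,0,0,0,0,0,1]]'
```

```text
clock: 7.53
eef_pos: [591.4, -259.6, 105.4]
tcp_rot: [-3.141, 0.007, 2.829]
contact_force: [11.8, -2.5, -2.2]
opening: 0.001
grasp_force: 5.9
```

```bash
python3 -m inch '[[0,0,0,-0.005,0,-0.08,1],[0,0,0,0,0,0,1],[0,0,0,0,0,0,1]]'
```

```text
clock: 7.78
eef_pos: [591.6, -259.6, 107.4]
tcp_rot: [-3.141, 0.008, 2.829]
contact_force: [11.5, -2.7, -1.8]
opening: 0.001
grasp_force: 6.0
```

```bash
python3 -m inch '[[0,0,0,-0.005,0,-0.08,1],[0,0,0,0,0,0,1],[0,0,0,0,0,0,1]]'
```

```text
clock: 8.03
eef_pos: [591.8, -259.7, 109.5]
tcp_rot: [-3.141, 0.008, 2.829]
contact_force: [12.0, -3.3, -1.3]
opening: 0.002
grasp_force: 6.0
```

```bash
python3 -m inch '[[0,0,0,-0.005,0,-0.09,1],[0,0,0,0,0,0,1],[0,0,0,0,0,0,1],[0,0,0,0,0,0,1]]'
python3 - <<'E'
from h import *
f=grab_frame("side"); P=cloud(f); np.savez("f_side3",**f)
d=P[...,:2]-C; x=d@[np.cos(YAW),np.sin(YAW)]; y=d@[-np.sin(YAW),np.cos(YAW)]
for lo in range(-86,0,8):
    m=(x>lo)&(x<lo+8)&(abs(y)>10)&(abs(y)<60)&(P[...,2]>90)&(P[...,2]<125); print(lo,m.sum(),np.round(np.median(P[m][:,2]),1) if m.any() else '')
E
```

```text
clock: 8.37
eef_pos: [592.0, -259.8, 111.7]
tcp_rot: [-3.141, 0.008, 2.829]
contact_force: [12.2, -3.1, -1.0]
opening: 0.002
grasp_force: 6.1
-86 57 102.6
-78 119 109.8
-70 100 108.8
-62 88 107.9
-54 92 106.7
-46 93 105.6
-38 93 104.4
-30 91 103.4
-22 107 101.3
-14 107 100.4
-6 103 99.6
```

The cover's tab edge is up about 10 mm, so I let go outward.

```bash
python3 -m inch '[[0,0,0,-0.1,0,0,1],[0,0,0,-0.15,0,0,1],[0,0,0,-0.2,0,0,1],[0,0,0,-0.3,0,0,1],[0,0,0,0,0,-0.5,1],[0,0,0,0,0,-1,0],[0,0,0,0,0,-1,0],[0,0,0,0,0,0,0]]'
python3 - <<'E'
from h import *
f=grab_frame("side"); P=cloud(f)
d=P[...,:2]-C; x=d@[np.cos(YAW),np.sin(YAW)]; y=d@[-np.sin(YAW),np.cos(YAW)]
for lo in range(-94,0,8):
    m=(x>lo)&(x<lo+8)&(abs(y)>10)&(abs(y)<60)&(P[...,2]>90)&(P[...,2]<125); print(lo,m.sum(),np.round(np.median(P[m][:,2]),1) if m.any() else '')
m=(x>-75)&(x<-10)&(abs(y)<30)&(P[...,2]>113)&(P[...,2]<135); q=P[m]; c=cv2.minAreaRect(q[:,:2].astype(np.float32)); print(c, x[m].min(),x[m].max(),np.median(y[m]),q[:,2].max())
need([*rad2w(-45,0),180]); print(r.sense()['contact_force'])
E
```

```text
clock: 9.08
eef_pos: [608.6, -265.4, 178.4]
tcp_rot: [-3.141, 0.006, 2.829]
contact_force: [1.1, -1.5, 0.5]
opening: 0.416
grasp_force: 0.0
-94 25 99.8
-86 71 105.2
-78 113 107.3
-70 97 106.4
-62 95 105.5
-54 87 104.7
-46 93 104.3
-38 91 103.4
-30 88 102.3
-22 107 101.2
-14 108 100.4
-6 111 99.7
((540.1029663085938, -242.63543701171875), (16.76304817199707, 43.505027770996094), 74.72123718261719) -63.51502636871558 -19.716831692900843 2.6800535766375218 124.08912654632286
t 9.1333 shift/25 [ 2.718  0.025 -0.157] rot/pi [-0.0002  0.0015 -0.    ]
[ 1.27117345 -0.19308126  0.72973919]
```

```bash
python3 -m inch '[[0,0,0,0.6,0.02,0,0],[0,0,0,0.9,0,0,0],[0,0,0,0.9,0,0,0],[0,0,0,0.35,0,0,0],[0,0,0,0,0,0.7,0],[0,0,0,0,0,0.7,0],[0,0,0,0,0,0.3,0],[0,0,0,0,0,0,0]]' 20
python3 - <<'E'
from h import *
f=grab_frame("side"); P=cloud(f)
cv2.imwrite("pics/p3.png",cv2.convertScaleAbs(cv2.resize(f["pixels"][180:300,260:400][...,::-1],(700,600),interpolation=cv2.INTER_CUBIC),alpha=1.5))
need([*rad2w(-44,0),129]); print(r.sense()['contact_force'])
E
```

```text
clock: 9.8
eef_pos: [540.0, -242.3, 128.4]
tcp_rot: [3.141, -0.004, 2.829]
contact_force: [0.1, 0.2, -0.4]
opening: 0.999
grasp_force: 0.0
t 9.85 shift/25 [-0.071 -0.005  0.021] rot/pi [ 0.0001 -0.0007 -0.    ]
[-0.73894544  0.11081112  1.02557236]
```

View pics/p3.png

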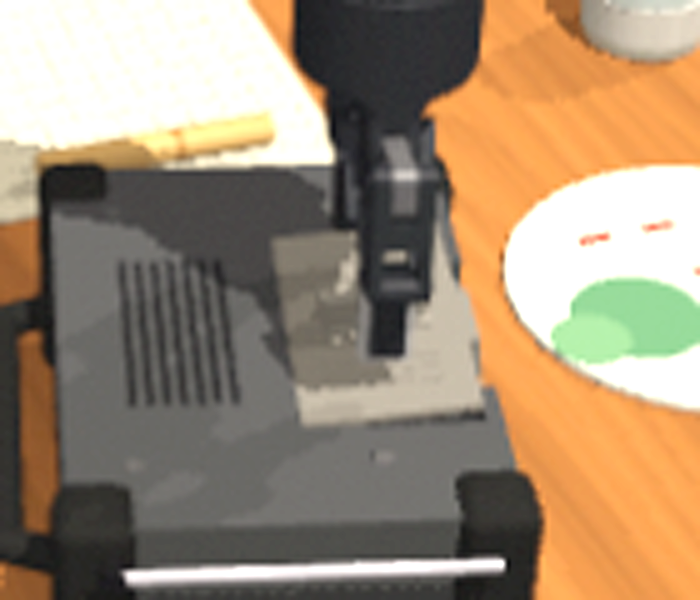

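The crop shows the gripper straddling the ridge at (385,300), with the cover's tab edge raised at (430,415). I close on the ridge.

```bash
python3 -m inch '[[0,0,0,-0.06,0,-0.03,0.5],[0,0,0,0,0,0,0.7],[0,0,0,0,0,0,0.75],[0,0,0,0,0,0,0.8],[0,0,0,0,0,0,0.85],[0,0,0,0,0,0,0.9],[0,0,0,0,0,0,1],[0,0,0,0,0,0,1]]' 20
```

```text
clock: 10.52
eef_pos: [543.0, -242.8, 131.4]
tcp_rot: [3.141, 0.001, 2.829]
contact_force: [1.8, 5.2, 3.9]
opening: 0.142
grasp_force: 24.0
```

```bash
python3 -m inch '[[0,0,0,0,0,0,1],[0,0,0,0,0,0,1],[0,0,0,0,0,0,1]]' 35
```

```text
clock: 10.77
eef_pos: [543.1, -242.8, 131.5]
tcp_rot: [3.141, 0.001, 2.829]
contact_force: [2.4, 4.1, 3.9]
opening: 0.139
grasp_force: 39.2
```

```bash
python3 -m inch '[[0,0,0,-0.03,0,-0.06,1],[0,0,0,-0.05,0,0,1],[0,0,0,0,0,0,1],[0,0,0,0,0,0,1]]'
```

```text
clock: 11.1
eef_pos: [543.7, -243.2, 132.0]
tcp_rot: [3.141, -0.002, 2.829]
contact_force: [-0.8, 5.1, -1.0]
opening: 0.142
grasp_force: 38.6
```

```bash
python3 -m inch '[[0,0,0,-0.06,0,-0.01,1],[0,0,0,-0.06,0,-0.005,1],[0,0,0,0,0,0,1],[0,0,0,0,0,0,1]]'
```

```text
clock: 11.43
eef_pos: [546.6, -244.2, 132.3]
tcp_rot: [3.141, -0.002, 2.829]
contact_force: [-0.7, 4.9, -1.2]
opening: 0.137
grasp_force: 38.6
```

```bash
python3 -m inch '[[0,0,0,-0.06,0.04,-0.01,1],[0,0,0,-0.06,0.02,-0.005,1],[0,0,0,0,0,0,1],[0,0,0,0,0,0,1]]'
```

```text
clock: 11.77
eef_pos: [550.9, -244.7, 133.4]
tcp_rot: [-3.141, 0.001, 2.829]
contact_force: [0.1, 0.3, -0.8]
opening: 0.138
grasp_force: 38.6
```

```bash
python3 -m inch '[[0,0,0,-0.05,0,-0.01,1],[0,0,0,-0.03,0,0,1],[0,0,0,0,0,0,1],[0,0,0,0,0,0,1]]'
```

```text
clock: 12.1
eef_pos: [552.6, -245.0, 133.6]
tcp_rot: [-3.141, 0.0, 2.829]
contact_force: [-0.5, -1.2, -1.4]
opening: 0.142
grasp_force: 38.6
```

```bash
python3 -m inch '[[0,0,0,0,0,-0.08,1],[0,0,0,0,0,-0.08,1],[0,0,0,0,0,0,1],[0,0,0,0,0,0,1]]'
```

```text
clock: 12.43
eef_pos: [552.6, -244.9, 137.8]
tcp_rot: [-3.142, 0.0, 2.829]
contact_force: [-0.1, -0.4, -1.5]
opening: 0.139
grasp_force: 38.6
```

```bash
python3 -m inch '[[0,0,0,0,0,-0.3,1],[0,0,0,0,0,-0.6,1],[0,0,0,0,0,-0.7,1],[0,0,0,0,0,-0.6,1],[0,0,0,0,0,-0.3,1],[0,0,0,0,0,0,1],[0,0,0,0,0,0,1],[0,0,0,0,0,0,1]]'
python3 - <<'E'
from h import *
need([541,198.5,200]); print(r.sense()['contact_force'])
E
```

```text
clock: 13.1
eef_pos: [552.0, -244.6, 199.3]
tcp_rot: [3.141, -0.001, 2.829]
contact_force: [-0.3, 0.0, -0.6]
opening: 0.142
grasp_force: 38.6
t 13.1 shift/25 [ 5.869 16.731 -0.021] rot/pi [ 0.     -0.0004 -0.    ]
[-0.34043282  0.02112953 -0.62142444]
```

```bash
python3 -m inch '[[0,0,0,0.1,0.3,0,1],[0,0,0,0.2,0.6,0,1],[0,0,0,0.29,0.83,0,1],[0,0,0,0.29,0.83,0,1],[0,0,0,0.29,0.83,0,1],[0,0,0,0.29,0.83,0,1],[0,0,0,0.29,0.83,0,1],[0,0,0,0.29,0.83,0,1]]'
python3 -m inch '[[0,0,0,0.29,0.83,0,1],[0,0,0,0.29,0.83,0,1],[0,0,0,0.29,0.83,0,1],[0,0,0,0.29,0.83,0,1],[0,0,0,0.29,0.83,0,1],[0,0,0,0.29,0.83,0,1],[0,0,0,0.29,0.83,0,1],[0,0,0,0.29,0.83,0,1]]'
python3 -m inch '[[0,0,0,0.29,0.83,0,1],[0,0,0,0.29,0.83,0,1],[0,0,0,0.29,0.83,0,1],[0,0,0,0.29,0.83,0,1],[0,0,0,0.2,0.6,0,1],[0,0,0,0.1,0.3,0,1],[0,0,0,0,0,0,1],[0,0,0,0,0,0,1]]'
python3 - <<'E'
from h import *
f=grab_frame("side"); P=cloud(f)
cv2.imwrite("pics/p4.png",cv2.convertScaleAbs(cv2.resize(f["pixels"][60:230,200:400][...,::-1],(700,595),interpolation=cv2.INTER_CUBIC),alpha=1.3))
need([541,198.5,60]); print(r.sense()['contact_force'])
E
```

```text
clock: 13.77
eef_pos: [548.3, -86.9, 199.5]
tcp_rot: [3.141, -0.001, 2.829]
contact_force: [0.2, 0.1, -1.0]
opening: 0.14
grasp_force: 38.6
clock: 14.43
eef_pos: [543.8, 88.7, 199.5]
tcp_rot: [-3.141, -0.001, 2.83]
contact_force: [0.7, -0.3, -0.5]
opening: 0.136
grasp_force: 38.6
clock: 15.1
eef_pos: [542.0, 198.4, 199.6]
tcp_rot: [-3.141, -0.001, 2.83]
contact_force: [-0.7, -0.1, -0.5]
opening: 0.14
grasp_force: 38.6
t 15.15 shift/25 [0.051 0.017 5.588] rot/pi [-0.0002 -0.0002  0.0001]
[ 0.24115167  0.61234483 -0.35061735]
```

View pics/p4.png

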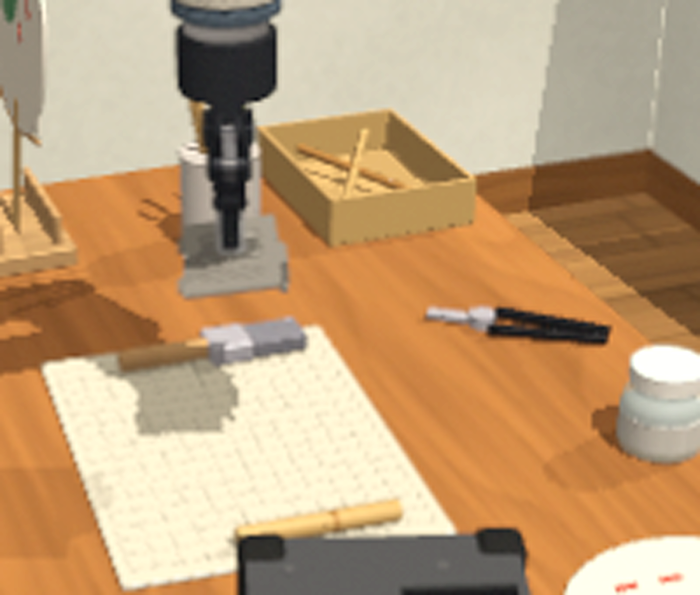

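The crop shows the cover in the grip at (235,260), nearly level, above the mat, with the brush and bamboo handle undisturbed. I tilt it to its lying slope and lower it.

```bash
python3 -m inch '[[0,0,0,0.05,0,0.5,1],[0,0,0,0,0,1,1],[0,0,0,0,0,1,1],[0,0,0,0,0,1,1],[0,0,0,0,0,0.9,1],[0,0,0,0,0,0.6,1],[0,0,0,0,0,0.3,1],[0,-0.032,0,0,0,0,1]]'
python3 -m inch '[[0,0,0,0,0,0.2,1],[0,0,0,0,0,0,1],[0,0,0,0,0,0,1],[0,0,0,0,0,0,1]]'
```

```text
clock: 15.82
eef_pos: [543.3, 196.9, 66.2]
tcp_rot: [-3.141, 0.099, 2.826]
contact_force: [1.1, -1.1, -0.3]
opening: 0.142
grasp_force: 38.6
clock: 16.15
eef_pos: [542.9, 198.4, 63.3]
tcp_rot: [3.141, 0.1, 2.829]
contact_force: [0.1, 0.6, -0.9]
opening: 0.141
grasp_force: 38.6
```

```bash
python3 -m inch '[[0,0,0,0,0,0.2,1],[0,0,0,0,0,0.16,1],[0,0,0,0,0,0,1],[0,0,0,0,0,0,1]]'; python3 -m inch '[[0,0,0,0,0,0.08,1],[0,0,0,0,0,0,1],[0,0,0,0,0,0,1]]'
```

```text
clock: 16.48
eef_pos: [542.7, 197.9, 53.2]
tcp_rot: [-3.141, 0.1, 2.829]
contact_force: [-0.7, 0.1, -0.7]
opening: 0.139
grasp_force: 38.6
clock: 16.73
eef_pos: [543.0, 198.0, 51.5]
tcp_rot: [-3.141, 0.1, 2.829]
contact_force: [-0.1, 0.9, -0.7]
opening: 0.137
grasp_force: 38.6
```

```bash
python3 -m inch '[[0,0,0,0,0,0.08,1],[0,0,0,0,0,0,1],[0,0,0,0,0,0,1]]'
```

```text
clock: 16.98
eef_pos: [543.2, 197.9, 49.5]
tcp_rot: [-3.141, 0.1, 2.829]
contact_force: [-0.5, 0.1, -1.5]
opening: 0.143
grasp_force: 38.6
```

```bash
python3 -m inch '[[0,0,0,0,0,0.06,1],[0,0,0,0,0,0,1],[0,0,0,0,0,0,1]]'
```

```text
clock: 17.23
eef_pos: [543.4, 197.9, 48.1]
tcp_rot: [-3.141, 0.1, 2.829]
contact_force: [0.2, 0.8, 0.2]
opening: 0.147
grasp_force: 38.6
```

```bash
python3 -m inch '[[0,0,0,0,0,0.06,1],[0,0,0,0,0,0,1],[0,0,0,0,0,0,1]]'
```

```text
clock: 17.48
eef_pos: [543.7, 198.0, 47.0]
tcp_rot: [3.141, 0.101, 2.829]
contact_force: [-2.5, 0.3, 4.2]
opening: 0.132
grasp_force: 39.3
```

The cover presses on the mat with about 5 N. I open and back off.

```bash
python3 -m inch '[[0,0,0,0,0,0,1],[0,0,0,0,0,0,0.8],[0,0,0,0,0,0,0.6],[0,0,0,0,0,0,0.5],[0,0,0,0,0,0,0.5],[0,0,0,0,0,0,0.5]]'
python3 -m inch '[[0,0,0,0,0,-0.3,0.5],[0,0,0,0,0,-0.8,0.5],[0,0,0,0,0,-1,0.5],[0,0,0,0,0,-1,0.5],[0,0,0,0,0,-1,0.5],[0,0,0,0,0,-1,0.5],[0,0,0,0,0,0,0.5],[0,0,0,0,0,0,0.5]]'
python3 - <<'E'
from h import *
f=grab_frame("side"); P=cloud(f); im=f["pixels"]
cv2.imwrite("pics/p5.png",cv2.convertScaleAbs(cv2.resize(im[60:230,200:400][...,::-1],(700,595),interpolation=cv2.INTER_CUBIC),alpha=1.3))
m=(P[...,2]>9)&(P[...,2]<60)&(abs(P[...,0]-541)<90)&(abs(P[...,1]-198)<95); q=P[m]
print(m.sum(),np.round(q.mean(0)),q.min(0),q.max(0))
A=np.c_[q[:,:2],np.ones(len(q))]; w=q[:,2]<33; c=np.linalg.lstsq(A[w],q[w,2],rcond=None)[0]; print("slope",np.hypot(*c[:2]))
print(r.sense()['contact_force'])
E
```

```text
clock: 17.98
eef_pos: [543.5, 197.8, 46.5]
tcp_rot: [-3.142, 0.1, 2.829]
contact_force: [0.5, -0.0, 0.8]
opening: 0.501
grasp_force: 0.0
clock: 18.65
eef_pos: [532.2, 202.2, 175.5]
tcp_rot: [3.139, 0.103, 2.829]
contact_force: [0.5, -0.3, 0.2]
opening: 0.503
grasp_force: 0.0
620 [544. 188.  20.] [490.57003541 122.92068707   9.16970728] [593.95751961 269.22634119  39.98325888]
slope 0.1527386365593192
[-0.72834373 -0.30208412 -0.86157247]
```

View pics/p5.png

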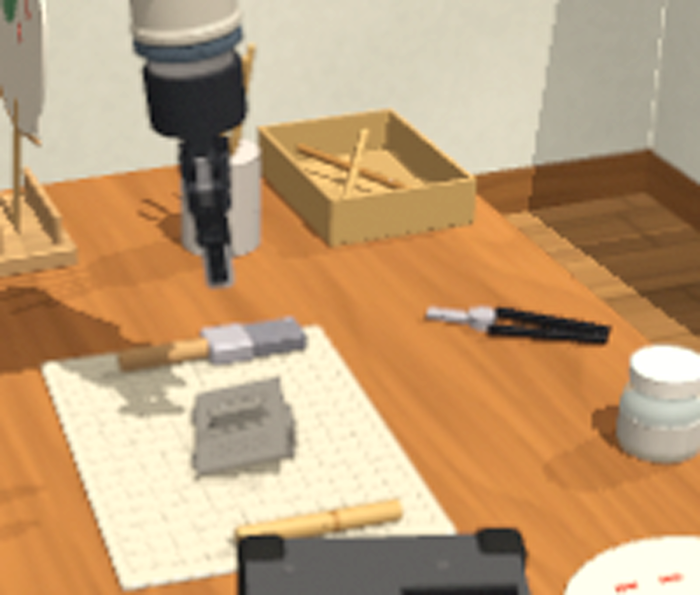

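The crop shows the cover lying ridge up at (243,425) in the middle of the mat. The gripper is clear, and the brush and bamboo handle are still in place.

```bash
python3 -c "
from rig import r
print(r.sign_off())"
```

```text
the job is handed in; nothing more can be done
None
```

The battery cover came off the radio and lies ridge up in the middle of the cutting mat, let go at rest; I handed the job in at about 19 s, and the hand-in gave no verdict back.

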